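# Clamp the gel plates in the casting stand

### The arm

A 6-joint arm with a two-finger parallel gripper is mounted at the origin on the work surface. World frame = base frame: x ahead of the robot, y to its left, z up, the work surface at z = 0. Lengths are in m, angles in rad, forces in N, time in s.
With the tool pointing down it reaches from about 0.25 to 0.775 m from the base axis. Payload 4 kg.
Tool frame: the origin (TCP) lies on the centre line of the jaws, within the pads' length; the fingertips stand robot.tips_ahead ahead of it and the grasp point (between the pads) lies 8 mm behind it (robot.tips_ahead is the distance from the TCP to the fingertips, in m); z points along the fingers, y is the line along which they close (so a half turn about z gives the same grasp; the last joint's range is limited). The gripper opens to 94 mm and grips with 3 to 60 N. Pads are 16 mm wide; open, the fingers measure 119 mm over their backs; the gripper's body (75 mm by 177 mm) begins 78 mm behind the grasp point.
Start: joints at [-1.207, 0.087, 1.371, -0, 1.684, -0.103], TCP at [0.248, -0.491, 0.196] pointing down, gripper open.
Joint ranges: [-3.1, 3.1], [-0.76, 2.03], [0.27, 2.55], [-1.08, 4.22], [0.17, 2.65], [-2.57, 2.57]. Speed limits (rad/s): [2.79, 2.79, 3.14, 3.14, 3.14, 3.14].

### API

Orientations are given as [roll, pitch, yaw] about the fixed x, y, z axes, in that order (R = Rz(yaw) Ry(pitch) Rx(roll)).
In Python, from bench import robot, snapshot, close_job, spotter gives the robot as it stands. The module is installed in compiled form; this text tells all that it offers.
- The arm moves only by the tool servo_tool, never from a script. Its argument "commands" is one flat list of numbers, 7 for each row, row after row: the shift along the tool's x, y, z in m, then the turn, a rotation vector about the tool's x, y, z in degrees, then the finger opening in m, from 0 to 0.094. In form: [x, y, z, ax, ay, az, grip, x, y, z, ax, ay, az, grip, ...]. A call has 1 to 10 rows; each row is the pose to reach, as a shift and turn from the pose commanded when the call began, along the tool's axes at that moment; what a row does not reach only later rows make up. A row lasts 1/8 s, in which the tool goes at most 62.5 mm and 10.7 degrees, less where a joint would pass 70% of its speed; a pose out of reach is approached as far as the arm can. A call with a gripper value outside its range is refused whole. The fingers move at their own pace and stop on an object; the grip force is fixed at half the most. Time passes only in rows, so rows that repeat a pose let the fingers close. It gives the time, the measured TCP pose, the force, the opening and the grip force at its end, in the units of the state.
- robot.get_obs(): the state, without advancing time (a new reading comes with each control period).
- snapshot(name): name is "scene" or "top" or "wrist"; returns a dict with "img" (400x640x3 uint8, blue, green, red), "camera_matrix" (3x3 intrinsics, pixels), "extrinsics" (4x4, takes a point from camera to world coordinates); the wrist camera has in their place "hand_eye" (4x4, takes a point from camera to tool coordinates, whose origin is the TCP and whose axes are the flange's). Camera axes: x right, y down, z forward; pixel columns grow to the right and rows downward; lengths in m; the calibration is good to about 2 mm. A picture is of the moment at which its call begins: read the wrist's pose just before it. There is no depth.
- close_job(): hands the job in; it is judged then, once.
Trained networks look in a picture, given as the dict that the camera call returned (one of the last four; its "shot" number tells which), for a name from the list of things; names that differ only in an ending like _2 or _b are one class to them, and where a whole thing is asked for, a point or a joint stands for the part that bears it (a point fixed in the world has none). Each returns a list of dicts, best first, with "conf" (0 to 1); they miss things now and then, are a little off and sometimes report something else, mostly with a low value. They report only what shows in the picture. A call takes as long as a camera call. They do not tell look-alikes from the thing itself.
- spotter.trace(name, picture): "region" (400x640 bool, what is visible of it) and "box" ([left, top, width, height] in pixels, round what is visible of it).
The state is a dict: "time": time; "joint_positions": joint angles; "qvel": joint speeds; "joint_torque": joint torques, N m; "tool_pos": TCP position; "ee_rot": TCP orientation; "wrist_force": force on the tool from outside, world axes, zero at the start; "wrist_torque": the same for the moment, N m; "width": finger opening in m; "finger_force": force on a finger pad.
Only numpy, scipy, OpenCV 4.12 (cv2) and the standard library are available. Lean on these libraries where they do the work, as an engineer would, in place of code of your own. Each camera call takes 0.05 s, during which the arm holds its last target. There are 200 camera calls.

### The job

Take the taller of the two gel plate pairs out of the plate rack and slide it down the guides of the casting stand until it sits fully home on the rubber gasket; set the glass down gently, do not drop or ram it. Then swing the stand's clamp arm over until its rubber foot rests on the top edge of the plates. Leave the shorter pair and the other things on the bench as they are.

Things in the scene. Friction and masses are not known exactly. Their poses are not given: they have to be found in the camera images.
- tall_pair: the taller plate pair, upright in the rack: a rigid sandwich of a white ceramic and a greenish glass plate, 110 mm wide (y), 100 mm high (z), 9 mm thick (x), about 190 to 310 g. Origin: centre of its underside. It stands in either outer groove of the rack, the shorter pair in the other. It may go into the stand either way round. Grip it across its thickness at the middle of its top edge.
- short_pair: the shorter plate pair, made like the tall one but 75 mm high; stays in the rack. Origin: centre of its underside.
- rack: fixed grey plate rack, 140 x 140 mm, 62 mm high. Origin: centre of its underside. Three grooves along its y at x = -42, 0 (empty) and +42 mm, 12 mm wide, 115 mm long, floor 12 mm above the bench. Groove walls reach 57 mm above the bench and only over the outer 8 mm of the plates' side edges; between them the rack is open.
- stand: fixed casting stand: grey base 110 (x) x 190 mm (y), two upright aluminium U guides that take the side edges of the plates; the slot lies along its y. Origin: on the bench under the slot's centre. Slot 11.5 mm wide (x), 113 mm long (y). Between the guides the slot is open 83 mm wide in front, and behind above 70 mm, so fingers on the plates' top are free.
- seat (a point): centre of the rubber gasket's top, 24 mm above the bench, at the bottom of the slot: where the middle of the plates' underside must come to rest. Axes as the stand's (x across the slot, y along it, z up).
- mouth (a point): centre of the slot's mouth, 115 mm above the bench, at the top of the guides' flared lips. The lips widen the slot by about 5 mm on every side at the very top and end 104 mm above the bench, where the straight slot begins. Axes as the stand's.
- clamp (a joint): angle of the clamp arm, rad. 0 = closed: level over the slot, reaching from its hinge to the stand's +y, its foot just touching the top of seated tall plates (124 mm above the bench). 1.57 = upright, more = leaning outwards. Starts open at 1.75 to 2.2. Stiff hinge (0.09 N m): it stays where left; 1 to 2 N on the thumb pad moves it. Without plates it sinks to -0.08.
- clamp_hinge (a point): centre of the clamp arm's hinge pin: 85 mm to the stand's -y side of the slot's centre, 139 mm above the bench. The pin lies along the stand's x. The arm closes by swinging up over the pin and down towards the stand's +y.
- thumb_pad (a point): middle of the outer face (upper face when closed) of the black thumb pad at the arm's end, 119 mm from the hinge. Pad 26 x 26 mm, 10 mm thick, its outer face 5 mm off the arm's centre line; the arm is a steel bar 14 mm wide, 10 mm thick, with a rubber foot 10 mm long under it 85 mm from the hinge. Push here from outside to close.
- bottle_big: clear bottle with a screw cap, 86 mm across, 170 mm high, beyond the stand; a bystander, origin under its middle
- bottle_small: clear bottle with a screw cap, 70 mm across, 135 mm high, beyond the rack; a bystander, origin under its middle
- beaker: glass beaker, 68 mm across, 85 mm high; a bystander, origin under its middle
- comb: white plastic gel comb lying flat between rack and stand, 110 x 35 mm, 6 mm thick; a bystander, origin under its middle
- tip_box: pipette tip box, 87 x 124 mm, 72 mm high, at the left; a bystander, origin under its middle
- spatula: steel lab spatula lying to the right of the stand, 185 mm long; a bystander, origin under its middle
- marker: marker pen lying beyond the rack, 140 mm long; a bystander, origin under its middle
Not all that is in view belongs to the job. Leave any brown, turquoise or yellow look-alike of the tall_pair alone.

How it is judged:
By the outcome, as a careful person would: the job done as asked, in the order asked, and still so for the second after the job is handed in, with the robot touching nothing.
It also fails if it takes over 61 s, if anything falls off the work surface, if the arm or the gripper's body presses on something with over 40 N, if the wrist force passes 120 N, or if a joint passes its speed limit or range.

## Working session

There is one attempt and no reset: what is moved stays moved. The work goes in short steps, Python scripts to look and compute and a tool call to move; the robot and the scene stay as the last step left them, time stands still between calls to the robot, and variables do not carry over. Pictures are saved under pics/ and viewed, at most 10 in all, crops included, and the job is handed in when it is done.

Besides the shell and the picture viewer there is one more tool, called after "Call:" as a command line: name --argument value ..., lists and objects as JSON in quotes. servo_tool: Moves the arm, as the interface text tells. Its arguments: {"type":"object","properties":{"commands":{"type":"array","items":{"type":"number"}}},"required":["commands"]}

```bash
mkdir -p pics; cat > h.py <<'E'
import numpy as np, cv2
from bench import robot, snapshot, close_job, spotter
from scipy.spatial.transform import Rotation as R
def ray(p,uv):
    K=p["camera_matrix"];E=np.array(p["extrinsics"])
    d=E[:3,:3]@np.linalg.solve(K,[uv[0],uv[1],1.]);return E[:3,3],d
def atz(p,uv,z):
    o,d=ray(p,uv);return o+d*(z-o[2])/d[2]
def proj(p,X):
    E=np.linalg.inv(p["extrinsics"]);c=E[:3,:3]@np.array(X)+E[:3,3];q=p["camera_matrix"]@c;return q[:2]/q[2]
E
python3 - <<'E'
from h import *
s=snapshot("scene");t=snapshot("top")
cv2.imwrite("pics/a.png",s["img"]);cv2.imwrite("pics/b.png",t["img"])
for p,n in((s,"scene"),(t,"top")):
    print(n,np.round(p["camera_matrix"],1).tolist(),np.round(p["extrinsics"],3).tolist())
    for k in "tall_pair short_pair rack stand clamp thumb_pad bottle_big comb".split():
        print(k,[(round(float(r["conf"]),2),list(map(int,r["box"]))) for r in spotter.trace(k,p)][:4])
o=robot.get_obs();print({k:np.round(v,3).tolist() for k,v in o.items()},robot.tips_ahead)
E
```

```text
scene [[413.0, 0.0, 323.3], [0.0, 413.0, 203.7], [0.0, 0.0, 1.0]] [[0.532, 0.637, -0.558, 1.117], [0.847, -0.4, 0.35, -0.338], [-0.001, -0.659, -0.752, 0.95], [0.0, 0.0, 0.0, 1.0]]
tall_pair [(0.95, [357, 132, 16, 40]), (0.72, [300, 149, 37, 35]), (0.67, [364, 181, 23, 38]), (0.65, [418, 177, 37, 52])]
short_pair [(0.73, [341, 178, 23, 34])]
rack [(0.84, [328, 180, 63, 59])]
stand [(0.74, [186, 220, 120, 70])]
clamp [(0.89, [188, 219, 39, 21]), (0.65, [328, 184, 65, 54])]
thumb_pad [(0.82, [189, 219, 41, 24])]
bottle_big [(0.94, [255, 301, 42, 60])]
comb [(0.65, [299, 213, 25, 25])]
top [[381.0, 0.0, 321.3], [0.0, 381.0, 200.5], [0.0, 0.0, 1.0]] [[-0.028, -0.995, 0.093, 0.345], [-1.0, 0.028, -0.004, 0.068], [0.002, -0.093, -0.996, 1.324], [0.0, 0.0, 0.0, 1.0]]
tall_pair [(0.8, [230, 138, 9, 37]), (0.8, [244, 223, 12, 34]), (0.65, [281, 242, 29, 10]), (0.63, [264, 166, 31, 16])]
short_pair [(0.57, [274, 193, 30, 13])]
rack [(0.8, [259, 163, 54, 53])]
stand [(0.89, [351, 173, 94, 37])]
clamp [(0.53, [413, 173, 32, 14])]
thumb_pad [(0.77, [411, 174, 33, 15])]
bottle_big [(0.65, [387, 101, 28, 37])]
comb [(0.76, [329, 186, 9, 27])]
{'time': 0.9, 'joint_positions': [-1.207, 0.087, 1.371, 0.0, 1.684, -0.103], 'qvel': [-0.0, 0.0, -0.002, 0.001, -0.0, -0.0], 'joint_torque': [-0.0, -34.004, -30.261, 0.072, 0.024, -0.0], 'tool_pos': [0.248, -0.491, 0.196], 'ee_rot': [3.141, 0.0, 0.467], 'wrist_force': [0.324, -0.731, -0.153], 'wrist_torque': [-0.053, -0.048, -0.027], 'finger_force': 0.0, 'width': 0.094} 0.011
```

View images.

```bash
python3 - <<'E'
import cv2
a=cv2.imread("pics/a.png")[100:370,160:480];b=cv2.imread("pics/b.png")[90:270,210:470]
cv2.imwrite("pics/a1.png",cv2.resize(a,None,fx=2.2,fy=2.2,interpolation=2));cv2.imwrite("pics/b1.png",cv2.resize(b,None,fx=3,fy=3,interpolation=2))
E
```

```text
(no output)
```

View pics/a1.png

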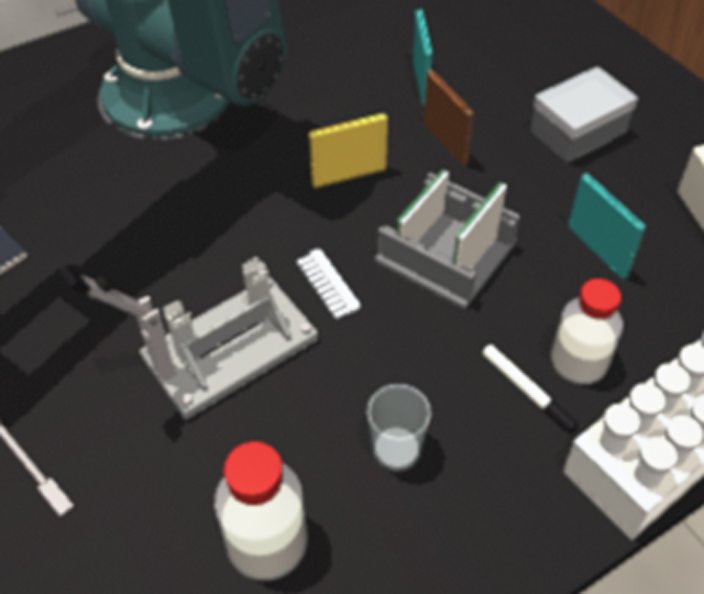

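View pics/b1.png

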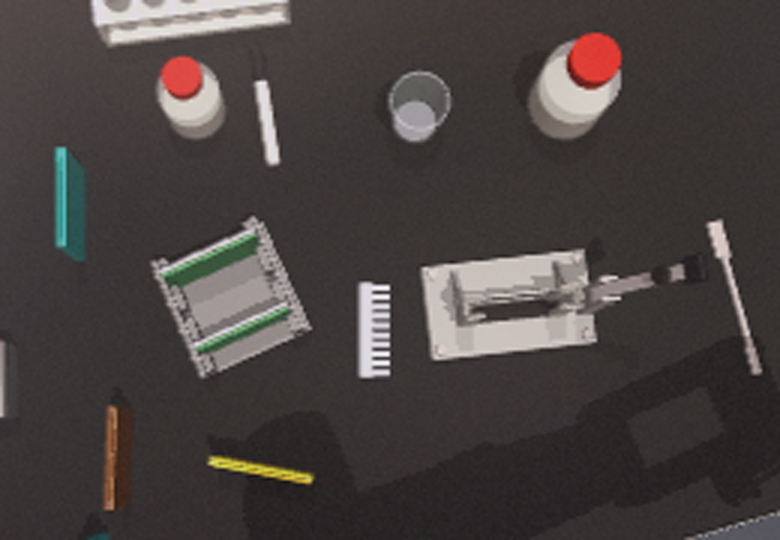

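Look-alikes for the tall pair (top-picture pixels): white/green pair in far groove (280,176), short pair (291,199), turquoise (232,156) and (242,265), brown (248,242), yellow (297,246). The white/green pair in the far groove, (379,202) in the scene picture, is the taller one. The stand's arm leans outward to the right, pad at about (442,179).

```bash
python3 - <<'E'
from h import *
s=snapshot("scene");t=snapshot("top")
f=lambda c:(c[0]/3+210,c[1]/3+90)
def P(n,cs,z):
    X=np.array([atz(t,f(c),z)[:2] for c in cs]);print(n,X.round(3).tolist(),X.mean(0).round(4));return X
X=P("rack",[(153,263),(255,218),(310,328),(205,375)],.062)
print(np.linalg.norm(np.diff(X,axis=0),axis=1))
X=P("tall",[(163,272),(257,236)],.112);print(np.linalg.norm(X[1]-X[0]))
X=P("short",[(196,346),(290,308)],.087);print(np.linalg.norm(X[1]-X[0]))
X=P("stand",[(421,268),(585,250),(596,342),(433,360)],.015);print(np.linalg.norm(np.diff(X,axis=0),axis=1))
P("pad",[(697,267)],.24)
P("bottle",[(595,58)],.17);P("bsm",[(182,76)],.135)
w=snapshot("wrist");print(np.round(w["hand_eye"],3).tolist(),w["camera_matrix"])
E
```

```text
rack [[0.545, 0.262], [0.592, 0.147], [0.467, 0.089], [0.418, 0.206]] [0.5054 0.1759]
[0.12429616 0.13826731 0.12712473]
tall [[0.527, 0.244], [0.563, 0.142]] [0.5447 0.1928]
0.10765636421435011
short [[0.448, 0.212], [0.487, 0.109]] [0.4676 0.161 ]
0.1100338915343331
stand [[0.538, -0.041], [0.553, -0.231], [0.446, -0.239], [0.431, -0.051]] [ 0.4919 -0.1404]
[0.19133208 0.10746213 0.18875835]
pad [[0.498, -0.287]] [ 0.498  -0.2865]
bottle [[0.73, -0.216]] [ 0.7296 -0.2161]
bsm [[0.734, 0.217]] [0.7336 0.2169]
[[0.0, -0.973, -0.231, 0.067], [1.0, 0.0, -0.0, 0.001], [0.001, -0.231, 0.973, -0.19], [0.0, 0.0, 0.0, 1.0]] [[343.24196283   0.         310.59532758]
 [  0.         343.24196283 205.77489295]
 [  0.           0.           1.        ]]
```

Call:
servo_tool --commands '[0.356,-0.2135,-0.124,0,0,-67.7,0.06,0.356,-0.2135,-0.124,0,0,-67.7,0.06,0.356,-0.2135,-0.124,0,0,-67.7,0.06,0.356,-0.2135,-0.124,0,0,-67.7,0.06,0.356,-0.2135,-0.124,0,0,-67.7,0.06,0.356,-0.2135,-0.124,0,0,-67.7,0.06,0.356,-0.2135,-0.124,0,0,-67.7,0.06,0.356,-0.2135,-0.124,0,0,-67.7,0.06,0.356,-0.2135,-0.124,0,0,-67.7,0.06,0.356,-0.2135,-0.124,0,0,-67.7,0.06]'

```text
time: 2.3
tool_pos: [0.4686, -0.1415, 0.319]
ee_rot: [-3.14, -0.0, 1.646]
wrist_force: [0.5, 0.3, -0.8]
width: 0.0598
finger_force: 0.0
```

```bash
cat >> h.py <<'E'
def wrist():
    o=robot.get_obs();w=snapshot("wrist");T=np.eye(4);T[:3,:3]=R.from_euler("xyz",o["ee_rot"]).as_matrix();T[:3,3]=o["tool_pos"]
    w["extrinsics"]=T@w["hand_eye"];return w
E
python3 - <<'E'
from h import *
import pickle
w=wrist();pickle.dump({k:w[k] for k in("img","camera_matrix","extrinsics")},open("w1.pkl","wb"))
t=proj(w,[.492,-.14,.06]);print(t)
for k in("stand","clamp","thumb_pad"):print(k,[(round(float(r["conf"]),2),list(map(int,r["box"]))) for r in spotter.trace(k,w)][:3])
cv2.imwrite("pics/c.png",w["img"])
E
```

```text
[328.45867648 176.43782939]
stand [(0.96, [290, 98, 81, 282])]
clamp [(0.82, [315, 255, 30, 123])]
thumb_pad [(0.55, [316, 247, 32, 135])]
```

View pics/c.png

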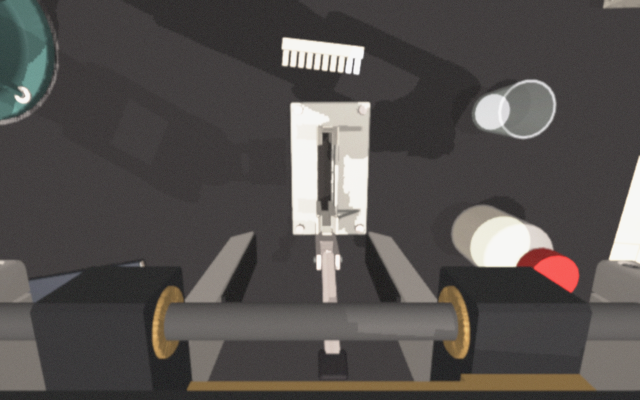

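```bash
python3 - <<'E'
import cv2
a=cv2.imread("pics/c.png")[92:242,260:400]
cv2.imwrite("pics/c1.png",cv2.resize(a,None,fx=4,fy=4,interpolation=2))
E
```

```text
(no output)
```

View pics/c1.png

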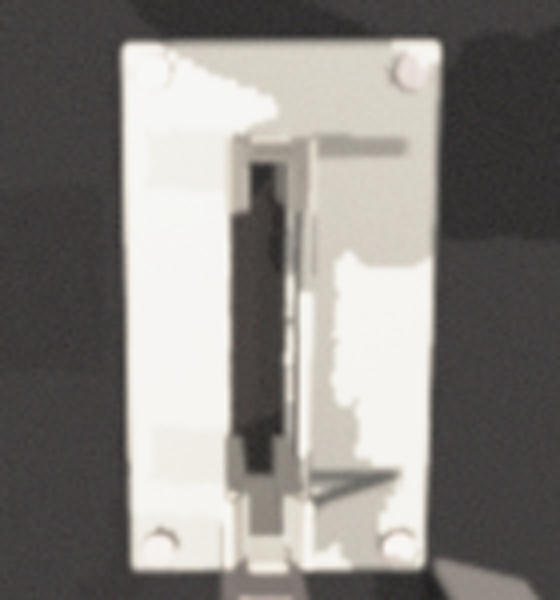

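```bash
python3 - <<'E'
from h import *
import pickle
w=pickle.load(open("w1.pkl","rb"));E=w["extrinsics"];print(E[:3,3].round(4))
f=lambda c:(c[0]/4+260,c[1]/4+92)
g=lambda c,z:atz(w,f(c),z)[:2]
for z in(.016,.02,.024):
    C=np.array([g(c,z) for c in[(122,42),(440,42),(426,570),(130,570)]])
    y=(C[0]+C[1]-C[2]-C[3]);print(z,C.mean(0).round(4),np.linalg.norm(np.diff(C,axis=0),axis=1).round(4),"yaw",np.degrees(np.arctan2(-y[0],y[1])).round(2))
print("gasket ends",g((262,163),.024),g((259.5,472),.024), "mid",g((258,300),.024))
for z in (.104,.115):
    print(z,"lips +y outer L/R",g((232,138),z),g((316,140),z),"-y",g((229,490),z),g((297,490),z), "+y slot inner",g((262,163),z),"-y",g((259.5,472),z))
E
```

```text
[ 0.4645 -0.0754  0.5087]
0.016 [ 0.4961 -0.1389] [0.1095 0.1905 0.1113] yaw 4.74
0.02 [ 0.4958 -0.1384] [0.1086 0.189  0.1104] yaw 4.74
0.024 [ 0.4955 -0.1379] [0.1077 0.1874 0.1095] yaw 4.74
gasket ends [ 0.48482118 -0.08492381] [ 0.49330299 -0.19458698] mid [ 0.48745451 -0.13221853]
0.104 lips +y outer L/R [ 0.47227669 -0.07700798] [ 0.4963832  -0.07574651] -y [ 0.4797627  -0.18126117] [ 0.50042248 -0.17968734] +y slot inner [ 0.48146762 -0.08335782] -y [ 0.48854961 -0.17492238]
0.115 lips +y outer L/R [ 0.47206537 -0.07696523] [ 0.4955167  -0.07573804] -y [ 0.47934792 -0.17838501] [ 0.49944621 -0.17685396] +y slot inner [ 0.48100651 -0.0831425 ] -y [ 0.48789602 -0.1722185 ]
```

The wrist crop shows the stand: base corners at full-picture px (290,102)–(370,102)–(366,234)–(292,234), the dark gasket slot from (325,133) to (325,210), and the clamp arm going down from it. Slot centre is about (0.489,-0.139), yaw 4.6°. Next is the rack.

Call:
servo_tool --commands '[0.324,0.09,0.05,0,0,-15,0.05,0.324,0.09,0.05,0,0,-15,0.05,0.324,0.09,0.05,0,0,-15,0.05,0.324,0.09,0.05,0,0,-15,0.05,0.324,0.09,0.05,0,0,-15,0.05,0.324,0.09,0.05,0,0,-15,0.05,0.324,0.09,0.05,0,0,-15,0.05,0.324,0.09,0.05,0,0,-15,0.05]'

```text
time: 3.5
tool_pos: [0.5341, 0.1886, 0.2698]
ee_rot: [-3.141, 0.001, 1.909]
wrist_force: [-0.4, 0.3, 0.0]
width: 0.0499
finger_force: 0.0
```

```bash
python3 - <<'E'
from h import *
import pickle
w=wrist();pickle.dump({k:w[k] for k in("img","camera_matrix","extrinsics")},open("w2.pkl","wb"))
for k in("tall_pair","short_pair"):print(k,[(round(float(r["conf"]),2),list(map(int,r["box"]))) for r in spotter.trace(k,w)][:3])
c=proj(w,[.545,.19,.08]).astype(int);x,y=max(c[0]-110,0),max(c[1]-100,0);print(c,x,y,w["extrinsics"][:3,3])
cv2.imwrite("pics/d.png",cv2.resize(w["img"][y:y+180,x:x+220],None,fx=3.3,fy=3.3,interpolation=2))
E
```

```text
tall_pair [(0.9, [316, 131, 18, 107]), (0.76, [118, 2, 115, 52]), (0.7, [75, 109, 92, 91])]
short_pair [(0.91, [240, 134, 29, 99]), (0.42, [356, 339, 40, 42])]
[319 187] 209 87 [0.51264085 0.25117868 0.45950451]
```

View pics/d.png

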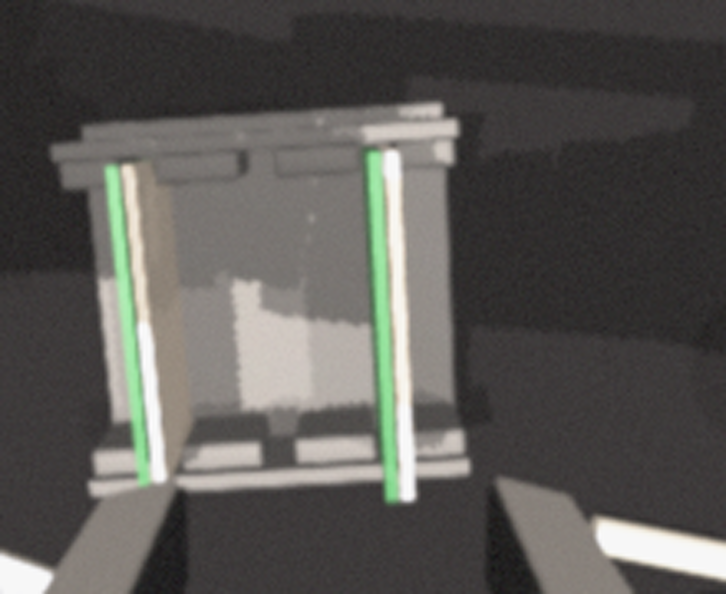

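The close crop shows the right-hand green/white pair with the larger, higher top edge: ends at full-picture px about (325,132) and (330,239). It is the taller pair; the short one is at left.

```bash
python3 - <<'E'
from h import *
import pickle
w=pickle.load(open("w2.pkl","rb"))
f=lambda c:(c[0]/3.3+209,c[1]/3.3+87)
for n,a,b,z in(("tall",(383,150),(400,501),.112),("short",(120,165),(151,485),.087)):
    A,B=atz(w,f(a),z),atz(w,f(b),z);d=A-B
    print(n,((A+B)/2).round(4),"len",np.linalg.norm(d).round(4),"yaw",np.degrees(np.arctan2(-d[0],d[1])).round(2))
print("thick",np.linalg.norm(atz(w,f((371,300)),.112)-atz(w,f((407,300)),.112)))
o=robot.get_obs();T=R.from_euler("xyz",o["ee_rot"]);print(o["tool_pos"],np.degrees(o["ee_rot"][2]))
print("tool delta",T.inv().apply(((atz(w,f((383,150)),.112)+atz(w,f((400,501)),.112))/2)-o["tool_pos"]))
E
```

```text
tall [0.55   0.1973 0.112 ] len 0.111 yaw 22.79
short [0.472  0.1655 0.087 ] len 0.1084 yaw 22.54
thick 0.011135830793921853
[0.53417699 0.18827938 0.27033253] 109.32311659922813
tool delta [0.00334623 0.01771783 0.15834897]
```

Call:
servo_tool --commands '[0.0033,0.0177,0.0,0,0,-3.3,0.05,0.0033,0.0177,0.04,0,0,-3.3,0.05,0.0033,0.0177,0.08,0,0,-3.3,0.05,0.0033,0.0177,0.12,0,0,-3.3,0.05,0.0033,0.0177,0.15,0,0,-3.3,0.04,0.0033,0.0177,0.165,0,0,-3.3,0.03,0.0033,0.0177,0.174,0,0,-3.3,0.025,0.0033,0.0177,0.174,0,0,-3.3,0.02,0.0033,0.0177,0.174,0,0,-3.3,0.02]'

```text
time: 4.78
tool_pos: [0.5505, 0.1989, 0.0972]
ee_rot: [3.139, 0.0, 1.968]
wrist_force: [-0.2, -0.5, -0.3]
width: 0.0204
finger_force: 0.0
```

```bash
python3 - <<'E'
from h import *
o=robot.get_obs();w=wrist();print(o["width"],o["wrist_force"],o["tool_pos"],proj(w,o["tool_pos"]))
cv2.imwrite("pics/e.png",w["img"][100:400,110:510])
E
```

```text
0.020446416697814784 [-0.22330711 -0.48465869 -0.28634968] [0.55049837 0.19887329 0.09718801] [309.9087586 241.0616644]
```

View pics/e.png

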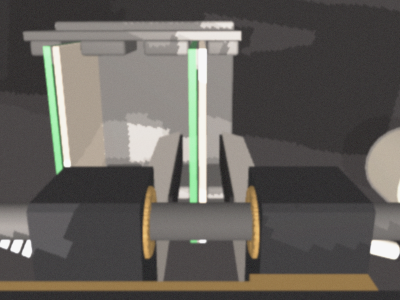

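The plate sits between the fingers (at px 189–207, fingers at 182 and 222), about 1.5 mm left of centre; I shift by that and close.

Call:
servo_tool --commands '[0,-0.0015,0,0,0,0,0.014,0,-0.0015,0,0,0,0,0.011,0,-0.0015,0,0,0,0,0.0,0,-0.0015,0,0,0,0,0.0,0,-0.0015,0,0,0,0,0.0]'

```text
time: 5.45
tool_pos: [0.5484, 0.1982, 0.0959]
ee_rot: [3.141, 0.0, 1.968]
wrist_force: [0.1, -0.0, 2.8]
width: 0.0087
finger_force: 30.0
```

Call:
servo_tool --commands '[0,-0.0015,-0.01,0,0,0,0,0,-0.0015,-0.025,0,0,0,0,0,-0.0015,-0.05,0,0,0,0,0,-0.0015,-0.08,0,0,0,0,0,-0.0015,-0.11,0,0,0,0,0,-0.0015,-0.14,0,0,0,0,0,-0.0015,-0.16,0,0,0,0,0,-0.0015,-0.16,0,0,0,0]'

```text
time: 6.45
tool_pos: [0.5475, 0.1977, 0.2588]
ee_rot: [3.137, 0.001, 1.968]
wrist_force: [0.4, 0.0, -2.2]
width: 0.0083
finger_force: 30.0
```

```bash
python3 - <<'E'
from h import *
o=robot.get_obs();w=wrist();s=snapshot("scene");print(o["width"],o["wrist_force"],o["tool_pos"],o["ee_rot"])
a=cv2.resize(w["img"][60:330,200:420],None,fx=1.8,fy=1.8,interpolation=2)
b=cv2.resize(s["img"][90:252,310:460],None,fx=3,fy=3,interpolation=2)
i=np.zeros((486,850,3),np.uint8);i[:486,:396]=a;i[:486,400:850]=b;cv2.imwrite("pics/f.png",i[:, :800])
T=R.from_euler("xyz",o["ee_rot"])
# predicted image points of top edge ends in the tool frame: grasp 17mm... top edge z in tool = -0.016
for x in(-.055,.055): print(proj(w,o["tool_pos"]+T.apply([x,0,-.016])), (proj(w,o["tool_pos"]+T.apply([x,0,-.016]))-[200,60])*1.8)
import pickle;pickle.dump({k:w[k] for k in("img","camera_matrix","hand_eye")},open("w3.pkl","wb"))
E
```

```text
0.00830679304203427 [ 0.35257842  0.03780098 -2.15132777] [0.54747362 0.19766514 0.25877937] [3.13691292e+00 9.42348741e-04 1.96772323e+00]
[309.84465153 341.29909363] [197.72037276 506.33836853]
[309.80568182 147.17210884] [197.65022727 156.90979591]
```

View pics/f.png

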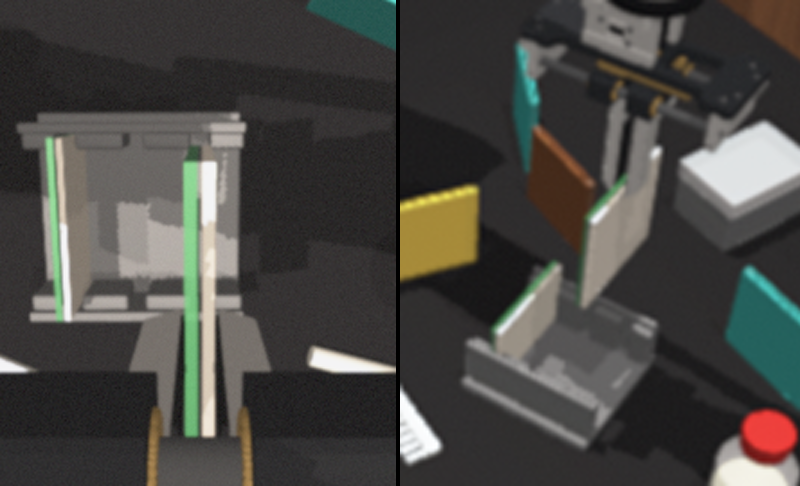

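The pair is held straight with the bottom clear of the rack; its near end shows at row 161 of the crop against a predicted 157, so its centre lies about -1.4 mm along tool x. Moving above the stand.

Call:
servo_tool --commands '[-0.023,-0.015,0.0,0,0,1.5,0,-0.063,-0.04,0.0,0,0,4,0,-0.109,-0.07,0.0,0,0,7,0,-0.155,-0.099,0.0,0,0,10,0,-0.201,-0.129,0.01,0,0,13,0,-0.241,-0.154,0.015,0,0,15,0,-0.269,-0.173,0.02,0,0,17,0,-0.2866,-0.1836,0.024,0,0,18.15,0,-0.2866,-0.1836,0.024,0,0,18.15,0,-0.2866,-0.1836,0.024,0,0,18.15,0]'

```text
time: 7.8
tool_pos: [0.488, -0.1369, 0.231]
ee_rot: [-3.14, -0.001, 1.652]
wrist_force: [0.2, 0.2, -2.3]
width: 0.0084
finger_force: 30.0
```

```bash
python3 - <<'E'
from h import *
o=robot.get_obs();w=wrist();s=snapshot("scene");t=snapshot("top");print(o["width"],o["wrist_force"],o["tool_pos"],np.degrees(o["ee_rot"]))
a=cv2.resize(w["img"][90:290,250:400],None,fx=2.6,fy=2.6,interpolation=2)
b=cv2.resize(s["img"][150:300,180:325],None,fx=2.8,fy=2.8,interpolation=2)
i=np.zeros((520,800,3),np.uint8);i[:520,:390]=a;i[:420,394:800]=b[:420];cv2.imwrite("pics/g.png",i)
E
```

```text
0.008401771647795936 [ 0.2105095   0.19554776 -2.29092491] [ 0.48804127 -0.13690291  0.23099696] [-1.79933310e+02 -7.06691324e-02  9.46394493e+01]
```

View pics/g.png

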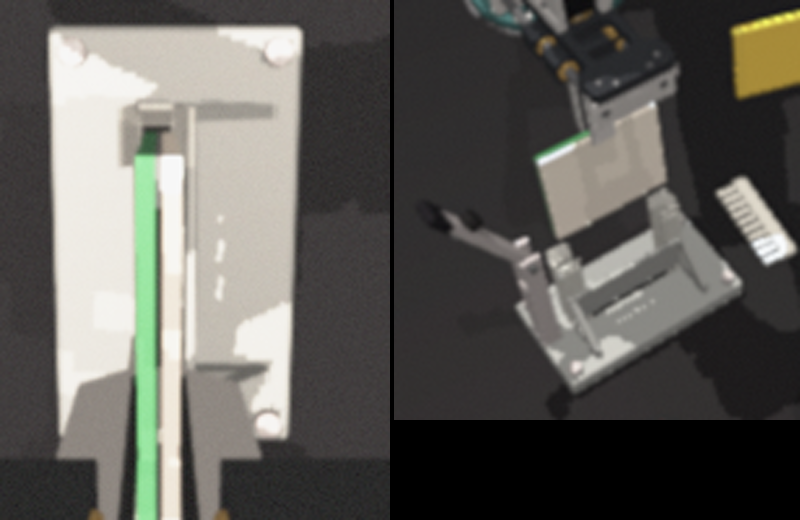

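```bash
python3 - <<'E'
from h import *
w=wrist()
f=lambda c:(c[0]/2.6+250,c[1]/2.6+90)
o=robot.get_obs();T=R.from_euler("xyz",o["ee_rot"])
g=lambda c,z:T.inv().apply(atz(w,f(c),z)-o["tool_pos"])[:2].round(4)
for z in(.016,.02):print(z,g((49,28),z),g((302,28),z),"bottom",g((60,440),z),g((290,440),z))
for z in(.09,.104,.115):print("web",z,g((138,107),z),g((173,107),z),"outer",g((122,107),z),g((195,107),z))
print("plate",g((135,160),.247),g((183,160),.247))
cv2.imwrite("pics/h.png",cv2.resize(w["img"][115:165,280:340],None,fx=10,fy=10,interpolation=cv2.INTER_CUBIC))
E
```

```text
0.016 [ 0.0924 -0.047 ] [0.0925 0.0631] bottom [-0.099 -0.047] [-0.0989  0.0645]
0.02 [ 0.0922 -0.0466] [0.0922 0.0625] bottom [-0.0973 -0.0465] [-0.0973  0.0639]
web 0.09 [ 0.0602 -0.0068] [0.0602 0.0059] outer [ 0.0602 -0.0126] [0.0602 0.0139]
web 0.104 [ 0.0604 -0.0065] [0.0604 0.0057] outer [ 0.0604 -0.012 ] [0.0604 0.0133]
web 0.115 [ 0.0606 -0.0062] [0.0606 0.0055] outer [ 0.0606 -0.0116] [0.0606 0.0129]
plate [ 0.053  -0.0039] [0.053  0.0054]
```

View pics/h.png

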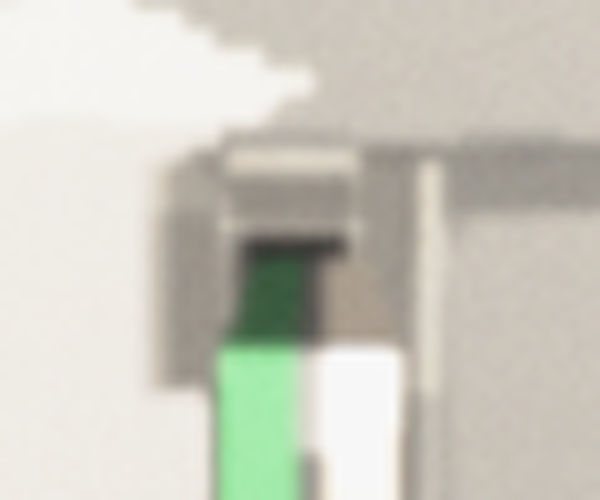

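The plates line up with the slot within about 1 mm (slot centre px ≈309.3, plate centre ≈311; the dark slot end at px (309,137)). Descending in steps.

Call:
servo_tool --commands '[-0.0005,-0.0005,0.01,0,0,0,0,-0.0005,-0.0005,0.022,0,0,0,0,-0.0005,-0.0005,0.03,0,0,0,0,-0.0005,-0.0005,0.036,0,0,0,0,-0.0005,-0.0005,0.041,0,0,0,0,-0.0005,-0.0005,0.046,0,0,0,0,-0.0005,-0.0005,0.05,0,0,0,0,-0.0005,-0.0005,0.05,0,0,0,0]'

```text
time: 9.0
tool_pos: [0.4877, -0.1383, 0.1814]
ee_rot: [-3.141, -0.0, 1.651]
wrist_force: [0.6, 0.2, -2.3]
width: 0.0088
finger_force: 30.0
```

Call:
servo_tool --commands '[0,0,0.006,0,0,0,0,0,0,0.012,0,0,0,0,0,0,0.018,0,0,0,0,0,0,0.024,0,0,0,0,0,0,0.03,0,0,0,0,0,0,0.036,0,0,0,0,0,0,0.042,0,0,0,0,0,0,0.048,0,0,0,0,0,0,0.054,0,0,0,0,0,0,0.058,0,0,0,0]'

```text
time: 10.25
tool_pos: [0.4877, -0.1382, 0.1232]
ee_rot: [-3.141, -0.0, 1.651]
wrist_force: [0.4, -1.0, -1.8]
width: 0.0087
finger_force: 30.0
```

Call:
servo_tool --commands '[0,0,0.004,0,0,0,0,0,0,0.008,0,0,0,0,0,0,0.0105,0,0,0,0,0,0,0.012,0,0,0,0,0,0,0.013,0,0,0,0]'

```text
time: 10.88
tool_pos: [0.4879, -0.1383, 0.1107]
ee_rot: [3.141, 0.0, 1.651]
wrist_force: [0.7, 0.4, -2.1]
width: 0.0082
finger_force: 30.0
```

Call:
servo_tool --commands '[0,0,0.0005,0,0,0,0,0,0,0.001,0,0,0,0,0,0,0.0015,0,0,0,0,0,0,0.002,0,0,0,0,0,0,0.0025,0,0,0,0,0,0,0.003,0,0,0,0]'

```text
time: 11.62
tool_pos: [0.488, -0.1383, 0.1079]
ee_rot: [3.141, 0.0, 1.651]
wrist_force: [0.3, 0.4, 0.2]
width: 0.0084
finger_force: 30.0
```

Call:
servo_tool --commands '[0,0,0.0005,0,0,0,0,0,0,0.001,0,0,0,0,0,0,0.001,0,0,0,0]'

```text
time: 12.0
tool_pos: [0.4883, -0.1383, 0.1079]
ee_rot: [3.14, 0.0, 1.651]
wrist_force: [-0.7, 1.0, 6.3]
width: 0.0086
finger_force: 30.0
```

Contact force steps from -2.2 to +6.3 N with the TCP at 0.108, which matches the plates fully home. Release, rise, and measure the clamp angle.

Call:
servo_tool --commands '[0,0,-0.0006,0,0,0,0,0,0,-0.0006,0,0,0,0.012,0,0,-0.0006,0,0,0,0.02,0,0,-0.0006,0,0,0,0.03,0,0,-0.0006,0,0,0,0.03,0,0,-0.03,0,0,0,0.03,0,0,-0.08,0,0,0,0.03,0,0,-0.13,0,0,0,0.0,0,0,-0.18,0,0,0,0.0,0,0,-0.2,0,0,0,0.0]'

```text
time: 13.25
tool_pos: [0.4887, -0.1387, 0.3108]
ee_rot: [3.136, 0.003, 1.651]
wrist_force: [-0.4, -0.2, -0.3]
width: 0.0032
finger_force: 0.0
```

```bash
python3 - <<'E'
from h import *
from scipy.optimize import least_squares
s=snapshot("scene");t=snapshot("top");w=wrist();o=robot.get_obs();print(o["tool_pos"],o["wrist_force"],o["width"])
ya=np.radians(4.6);X=np.array([np.cos(ya),np.sin(ya),0]);Y=np.array([-np.sin(ya),np.cos(ya),0]);S=np.array([.488,-.139,0])
pt=lambda th,r,n:S+Y*(-.085+r*np.cos(th)-n*np.sin(th))+[0,0,.139+r*np.sin(th)+n*np.cos(th)]
for th in(1.75,1.9,2.0,2.1,2.2):print(th,proj(s,pt(th,.119,0)).round(1),proj(t,pt(th,.119,0)).round(1),proj(w,pt(th,.119,0)).round(1))
r=least_squares(lambda q:np.r_[proj(s,pt(q[0],.119,0))-[193,226.5],proj(t,pt(q[0],.119,0))-[441.7,179]],[2.]);print(r.x,r.fun)
for n,p in(("scene",s),("top",t),("wrist",w)):
  for k in ("thumb_pad","clamp","tall_pair"):print(n,k,[(round(float(q["conf"]),2),list(map(int,q["box"]))) for q in spotter.trace(k,p)][:2])
a=cv2.resize(w["img"][90:390,220:420],None,fx=1.9,fy=1.9,interpolation=2)
b=cv2.resize(s["img"][170:300,180:325],None,fx=2.8,fy=2.8,interpolation=2)
c=cv2.resize(t["img"][150:230,345:465],None,fx=3.2,fy=2.2)
i=np.zeros((570,790,3),np.uint8);i[:,:380]=a;i[:364,384:790]=b;i[370:546,384:768]=c;cv2.imwrite("pics/i.png",i)
E
```

```text
[ 0.48830052 -0.13850629  0.30767481] [-0.70805269 -0.65932395 -1.04665756] 0.0007225487609061399
1.75 [208.6 215.3] [429.5 179.1] [308.5 344. ]
1.9 [201.8 220.3] [435.1 178.7] [308.5 358.8]
2.0 [197.6 223.9] [438.4 178.5] [308.5 366.6]
2.1 [193.7 227.8] [441.5 178.4] [308.6 372.7]
2.2 [190.1 231.8] [444.2 178.4] [308.6 377.1]
[2.09508792] [ 0.85227413  1.06342413 -0.35707119 -0.6133796 ]
scene thumb_pad [(0.63, [188, 221, 38, 21]), (0.36, [152, 285, 39, 50])]
scene clamp [(0.62, [187, 219, 41, 25]), (0.22, [257, 303, 39, 61])]
scene tall_pair [(0.94, [302, 149, 36, 34]), (0.84, [417, 180, 39, 45])]
top thumb_pad [(0.6, [432, 179, 11, 6])]
top clamp []
top tall_pair [(0.9, [227, 138, 10, 39]), (0.69, [244, 224, 6, 36])]
wrist thumb_pad [(0.79, [306, 290, 11, 90])]
wrist clamp [(0.64, [304, 295, 10, 83])]
wrist tall_pair [(0.96, [303, 134, 11, 98])]
```

View pics/i.png

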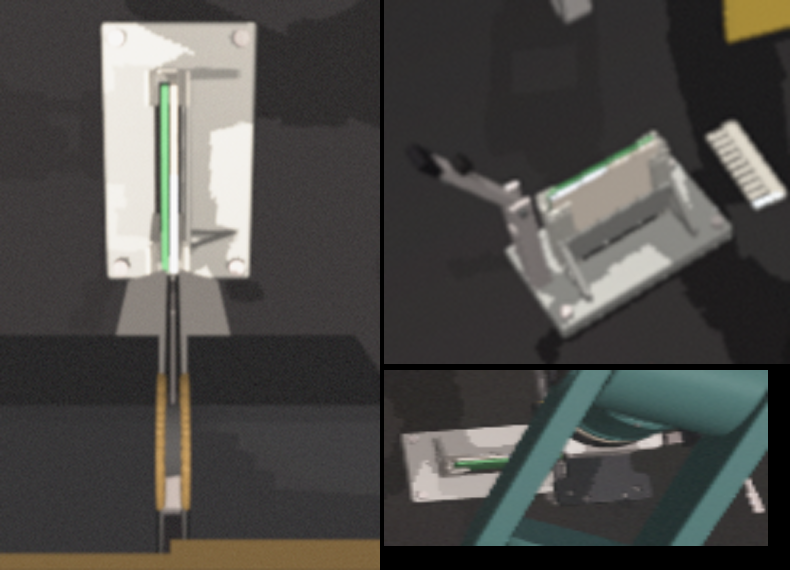

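The plates are seated in the guides (green/white top edge at px (309,134)–(309,232) in the wrist picture). The clamp arm still leans out at about 2.1 rad. Moving to the pad's outside with closed fingers.

Call:
servo_tool --commands '[-0.06,0,0,0,0,0,0,-0.11,0,0,0,0,0,0,-0.16,0,0,0,0,0,0,-0.185,0,0,0,0,0,0,-0.185,0,0,0,0,0,0,-0.185,0,0.03,0,0,0,0,-0.185,0,0.055,0,0,0,0,-0.185,0,0.065,0,0,0,0,-0.185,0,0.065,0,0,0,0]'

```text
time: 14.98
tool_pos: [0.5026, -0.3217, 0.2415]
ee_rot: [-3.141, -0.001, 1.652]
wrist_force: [0.1, 0.4, -0.5]
width: 0.0004
finger_force: 0.0
```

Call:
servo_tool --commands '[0.012,0,0,0,0,0,0,0.022,0,0,0,0,0,0,0.031,0,-0.003,0,0,0,0,0.043,0,-0.009,0,0,0,0,0.055,0,-0.013,0,0,0,0,0.068,0,-0.016,0,0,0,0,0.081,0,-0.018,0,0,0,0,0.093,0,-0.021,0,0,0,0,0.106,0,-0.024,0,0,0,0,0.117,0,-0.024,0,0,0,0]'

```text
time: 16.23
tool_pos: [0.493, -0.2049, 0.2652]
ee_rot: [-3.141, -0.001, 1.651]
wrist_force: [0.6, -1.0, -1.2]
width: 0.0007
finger_force: 0.0
```

```bash
python3 - <<'E'
from h import *
s=snapshot("scene");o=robot.get_obs();print(o["tool_pos"],o["wrist_force"])
cv2.imwrite("pics/j.png",cv2.resize(s["img"][150:300,170:330],None,fx=3.5,fy=3.5,interpolation=2))
E
```

```text
[ 0.49300295 -0.2037602   0.26535922] [ 0.14165393  0.42624612 -0.83547101]
```

View pics/j.png

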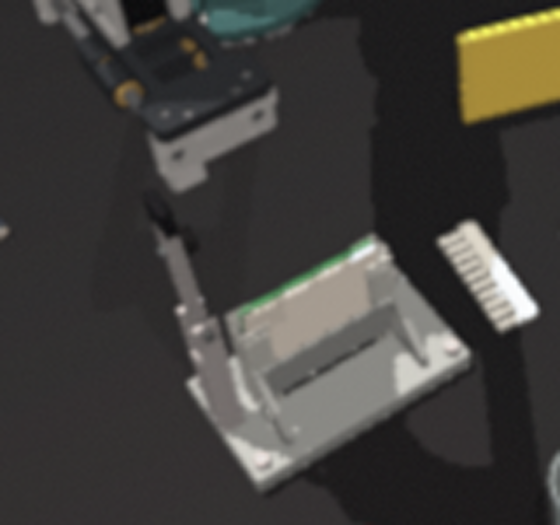

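```bash
python3 - <<'E'
from h import *
s=snapshot("scene");w=wrist();o=robot.get_obs();T=R.from_euler("xyz",o["ee_rot"])
f=lambda q:((q-[170,150])*3.5).round()
for z in(.011,-.04,-.08):print("tool z",z,f(proj(s,o["tool_pos"]+T.apply([0,0,z]))))
ya=np.radians(4.6);Y=np.array([-np.sin(ya),np.cos(ya),0]);S=np.array([.489,-.139,0])
pt=lambda th,r,n:S+Y*(-.085+r*np.cos(th)-n*np.sin(th))+[0,0,.139+r*np.sin(th)+n*np.cos(th)]
for th in(1.3,1.4,1.5,1.6,1.7):print(th,"pad",f(proj(s,pt(th,.119,0))),"foot",f(proj(s,pt(th,.085,-.01))),"end",f(proj(s,pt(th,.132,0))))
print(w["img"].shape,[proj(w,pt(th,.119,0)).round() for th in(1.3,1.5,1.7)],proj(w,o["tool_pos"]))
cv2.imwrite("pics/k.png",cv2.resize(w["img"][120:400,200:420],None,fx=2,fy=2))
E
```

```text
tool z 0.011 [192. 201.]
tool z -0.04 [177. 147.]
tool z -0.08 [164. 100.]
1.3 pad [212. 194.] foot [222. 229.] end [214. 178.]
1.4 pad [195. 199.] foot [210. 232.] end [195. 184.]
1.5 pad [178. 206.] foot [198. 236.] end [175. 192.]
1.6 pad [161. 215.] foot [186. 240.] end [156. 201.]
1.7 pad [144. 224.] foot [174. 246.] end [137. 212.]
(400, 640, 3) [array([312., 215.]), array([312., 254.]), array([312., 289.])] [309.68586345 242.39791471]
```

View pics/k.png

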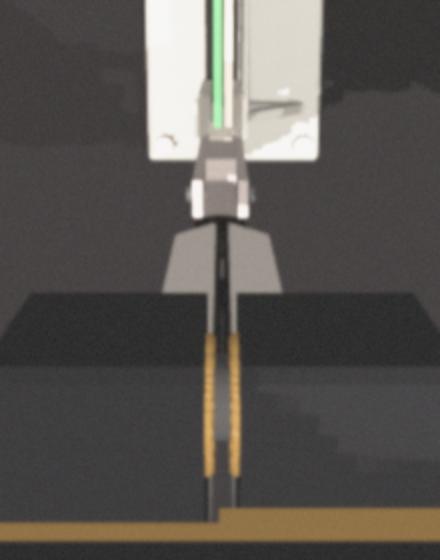

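I've gone over the picture limit (12 viewed against 10 allowed), so I stop viewing here and go by numbers only. The scene picture puts the arm near 1.6 rad, with the finger possibly already past the pad. I'll raise the tool and measure.

Call:
servo_tool --commands '[0,0,-0.03,0,0,0,0,0,0,-0.06,0,0,0,0,0,0,-0.08,0,0,0,0,0,0,-0.08,0,0,0,0]'

```text
time: 16.88
tool_pos: [0.4938, -0.2067, 0.3473]
ee_rot: [3.139, 0.002, 1.65]
wrist_force: [0.9, -0.3, 1.0]
width: 0.0002
finger_force: 0.0
```

```bash
cat >> h.py <<'E'
ya=np.radians(4.6);Y=np.array([-np.sin(ya),np.cos(ya),0]);S=np.array([.489,-.139,0])
pt=lambda th,r,n:S+Y*(-.085+r*np.cos(th)-n*np.sin(th))+[0,0,.139+r*np.sin(th)+n*np.cos(th)]
E
python3 - <<'E'
from h import *
s=snapshot("scene");o=robot.get_obs();print(o["tool_pos"],o["wrist_force"])
for k in("clamp","thumb_pad"):
  for q in spotter.trace(k,s)[:2]:
    m=q["region"];ys,xs=np.where(m);print(k,round(float(q["conf"]),2),q["box"],"top px",xs[ys==ys.min()].mean(),ys.min(), "left",xs.min(),ys[xs==xs.min()].mean())
for th in(1.0,1.2,1.3,1.4,1.5,1.6,1.7,2.1):print(th,proj(s,pt(th,.119,0)).round(1),"end",proj(s,pt(th,.132,.0)).round(1),"foot",proj(s,pt(th,.085,-.01)).round(1),"hinge",proj(s,pt(th,0,0)).round(1))
g=cv2.cvtColor(s["img"],cv2.COLOR_BGR2GRAY)[194:232:2,206:246:2]
print("cols 206..244 step2");[print(194+2*i,' '.join("%3d"%v for v in r)) for i,r in enumerate(g)]
E
```

```text
[ 0.49344368 -0.20651103  0.34569227] [ 0.72974236  0.64518734 -0.9744049 ]
clamp 0.69 [210.5, 203.6, 18.7, 37.2] top px 213.0 204 left 211 206.5
thumb_pad 0.74 [213.7, 205.2, 15.1, 35.5] top px 213.0 204 left 211 206.0
thumb_pad 0.31 [236.9, 218.2, 40.8, 31.1] top px 275.0 219 left 239 240.5
1.0 [244.3 203.1] end [246.3 198.5] foot [242.6 214.6] hinge [226.9 242.5]
1.2 [235.3 204.2] end [236.3 199.6] foot [236.6 214.8] hinge [226.9 242.5]
1.3 [230.6 205.3] end [231.  200.9] foot [233.4 215.3] hinge [226.9 242.5]
1.4 [225.8 206.9] end [225.6 202.7] foot [230.1 216.2] hinge [226.9 242.5]
1.5 [220.8 208.9] end [220.1 204.9] foot [226.7 217.3] hinge [226.9 242.5]
1.6 [215.9 211.3] end [214.6 207.5] foot [223.2 218.7] hinge [226.9 242.5]
1.7 [211.1 214.1] end [209.2 210.6] foot [219.8 220.4] hinge [226.9 242.5]
2.1 [193.8 228.1] end [189.8 226.3] foot [207.1 229.3] hinge [226.9 242.5]
cols 206..244 step2
194  42  41  41  41  42  42  41  43  42  42  41  43  42  42  42  43  42  43  47  48
196  42  43  43  42  44  43  43  45  44  45  45  47  45  43  43  43  42  44  47  48
198  41  44  47  4
[... 709 characters left out ...]
  43  43  43  47  47  49  49
216  42  42  43  44  66  59  15  28  37  40  42  43  43  42  43  45  47  48  47  47
218  43  42  42  43  57  90  75  87  42  35  38  44  44  44  42  44  47  48  48  47
220  43  43  43  43  52  98 104 104  59  23  30  44  42  43  43  46  47  49  48  48
222  42  43  43  43  52  90 100 105  88  32  41  44  44  43  43  45  48  49  49  48
224  43  42  42  43  43  51  93 106 100  53  43  44  44  42  44  45  49  49  47  49
226  43  42  43  43  43  44  79 104 104  70  42  44  44  44  45  48  48  48  48  48
228  44  44  44  43  44  42  61  99 104  91  45  44  43  44  44  49  50  48  48  48
230  43  43  43  44  43  44  50  95 104 101  56  44  44  43  46  49  49  49  49  49
```

Call:
servo_tool --commands '[-0.035,0,0,0,0,0,0,-0.067,0,0,0,0,0,0,-0.067,0,0,0,0,0,0,-0.067,0,0.04,0,0,0,0,-0.067,0,0.08,0,0,0,0,-0.067,0,0.11,0,0,0,0,-0.067,0,0.11,0,0,0,0]'

```text
time: 17.9
tool_pos: [0.497, -0.2708, 0.2319]
ee_rot: [-3.136, -0.005, 1.652]
wrist_force: [0.5, -0.0, 0.9]
width: 0.0005
finger_force: 0.0
```

Call:
servo_tool --commands '[0.012,0,0,0,0,0,0,0.022,0,0,0,0,0,0,0.03,0,-0.003,0,0,0,0,0.038,0,-0.008,0,0,0,0,0.046,0,-0.014,0,0,0,0,0.054,0,-0.018,0,0,0,0,0.054,0,-0.018,0,0,0,0]'

```text
time: 18.77
tool_pos: [0.4946, -0.2184, 0.2545]
ee_rot: [3.14, 0.0, 1.652]
wrist_force: [-0.1, -0.2, 0.3]
width: 0.0008
finger_force: 0.0
```

```bash
cat >> h.py <<'E'
def clampfit():
    from scipy.optimize import minimize_scalar
    s=snapshot("scene");o=robot.get_obs();print("y",(Y@(o["tool_pos"]-S)).round(4),"tip",(o["tool_pos"][2]-.011).round(4),o["wrist_force"].round(2))
    for k in("clamp","thumb_pad"):
      for q in spotter.trace(k,s)[:1]:
        print(k,round(float(q["conf"]),2),np.round(q["box"],1))
    g=cv2.cvtColor(s["img"],cv2.COLOR_BGR2GRAY).astype(float)
    # bright steel bar along the arm: mean brightness r 20..75, dark pad at r 108..130
    best=[]
    for th in np.arange(-.1,2.3,.05):
        def m(rs,n=0):
            q=np.array([proj(s,pt(th,r,n)) for r in rs],np.float32)
            return cv2.remap(g.astype(np.float32),q[:,0],q[:,1],1).mean()
        best.append((m(np.linspace(.03,.1,15))-m(np.linspace(.11,.13,6)),th))
    print([(round(float(a)),round(float(b),2)) for a,b in sorted(best)[::-1][:5]])
E
python3 -c "
from h import *
clampfit()"
```

```text
y -0.0799 tip 0.243 [ 0.23 -0.33 -0.1 ]
clamp 0.76 [219.6 200.4  14.1  42. ]
thumb_pad 0.63 [223.4 204.2   8.2  40.3]
[(76, 1.4), (58, 1.35), (35, 1.45), (20, 1.3), (10, 1.85)]
```

The arm is now at 1.4 rad, as planned. Continuing.

Call:
servo_tool --commands '[0.01,0,0.001,0,0,0,0,0.02,0,0.003,0,0,0,0,0.03,0,0.007,0,0,0,0,0.04,0,0.012,0,0,0,0,0.05,0,0.016,0,0,0,0,0.06,0,0.021,0,0,0,0,0.069,0,0.027,0,0,0,0,0.069,0,0.027,0,0,0,0]'

```text
time: 19.92
tool_pos: [0.4884, -0.1493, 0.226]
ee_rot: [-3.141, -0.001, 1.652]
wrist_force: [-0.2, -0.6, 0.0]
width: 0.0002
finger_force: 0.0
```

```bash
python3 -c "
from h import *
clampfit()"
```

```text
y -0.0107 tip 0.2153 [ 0.33 -0.88 -0.37]
clamp 0.7 [225.8 198.5  33.4  42. ]
thumb_pad 0.64 [225.2 201.   35.6  41.3]
[(123, 0.8), (108, 0.85), (96, 0.75), (77, 0.9), (69, 0.95)]
```

Call:
servo_tool --commands '[0.008,0,0.008,0,0,0,0,0.016,0,0.017,0,0,0,0,0.024,0,0.026,0,0,0,0,0.03,0,0.036,0,0,0,0,0.035,0,0.047,0,0,0,0,0.035,0,0.047,0,0,0,0]'

```text
time: 20.82
tool_pos: [0.4852, -0.1147, 0.1781]
ee_rot: [-3.139, -0.001, 1.652]
wrist_force: [0.2, 0.2, 0.8]
width: 0.0007
finger_force: 0.0
```

```bash
python3 -c "
from h import *
clampfit()"
```

```text
y 0.0242 tip 0.1679 [ 0.23 -0.56  0.59]
clamp 0.67 [300.9 212.8  21.5  29.4]
thumb_pad 0.79 [224.1 208.6  47.5  33.4]
[(146, 0.35), (134, 0.3), (113, 0.4), (101, 0.25), (94, 0.45)]
```

Call:
servo_tool --commands '[0.004,0,0.007,0,0,0,0,0.007,0,0.013,0,0,0,0,0.007,0,0.018,0,0,0,0,0.007,0,0.021,0,0,0,0,0.007,0,0.022,0,0,0,0]'

```text
time: 21.6
tool_pos: [0.4852, -0.1084, 0.1574]
ee_rot: [-3.141, -0.0, 1.651]
wrist_force: [-0.6, -0.1, -0.1]
width: 0.0004
finger_force: 0.2
```

```bash
python3 -c "
from h import *
clampfit()"
```

```text
y 0.0308 tip 0.1464 [-0.07  0.87 -0.21]
clamp 0.87 [222.2 212.1  51.2  29.2]
thumb_pad 0.74 [226.6 210.5  43.5  29.4]
[(134, 0.15), (119, 0.2), (108, 0.1), (98, 0.25), (96, 0.3)]
```

Still about 0.1 rad to go; pressing down slowly while watching the force.

Call:
servo_tool --commands '[0,0,0.002,0,0,0,0,0,0,0.004,0,0,0,0,0,0,0.005,0,0,0,0,0,0,0.006,0,0,0,0,0,0,0.006,0,0,0,0]'

```text
time: 22.38
tool_pos: [0.4854, -0.1084, 0.1516]
ee_rot: [-3.141, 0.0, 1.651]
wrist_force: [-0.8, 0.2, 0.1]
width: 0.0006
finger_force: 0.0
```

```bash
python3 -c "
from h import *
clampfit()"
```

```text
y 0.0308 tip 0.1406 [-0.13  0.39  0.24]
clamp 0.87 [222.2 213.8  54.8  27.6]
thumb_pad 0.75 [225.5 214.   49.4  27.3]
[(131, 0.1), (116, 0.15), (106, 0.05), (101, 0.25), (97, 0.2)]
```

Call:
servo_tool --commands '[0,0,0.001,0,0,0,0,0,0,0.002,0,0,0,0,0,0,0.003,0,0,0,0,0,0,0.004,0,0,0,0,0,0,0.004,0,0,0,0]'

```text
time: 23.15
tool_pos: [0.4854, -0.1084, 0.1476]
ee_rot: [-3.141, 0.0, 1.651]
wrist_force: [-0.0, -0.9, 0.0]
width: 0.0003
finger_force: 0.0
```

Call:
servo_tool --commands '[0,0,0.001,0,0,0,0,0,0,0.002,0,0,0,0,0,0,0.003,0,0,0,0,0,0,0.003,0,0,0,0]'

```text
time: 23.65
tool_pos: [0.4854, -0.1084, 0.1445]
ee_rot: [-3.141, 0.0, 1.651]
wrist_force: [0.7, 0.7, 0.2]
width: 0.0002
finger_force: 0.0
```

```bash
python3 -c "
from h import *
print(robot.tips_ahead,robot.get_obs()['wrist_force'])
clampfit()"
```

```text
0.011 [0.66195982 0.66064346 0.21057348]
y 0.0307 tip 0.1336 [0.36 0.62 0.45]
clamp 0.57 [224.  213.2  51.9  28. ]
thumb_pad 0.59 [224.5 218.6  50.   24.2]
[(119, 0.05), (103, 0.0), (102, 0.1), (93, 0.15), (93, 0.2)]
```

Call:
servo_tool --commands '[0,0,0.001,0,0,0,0,0,0,0.002,0,0,0,0,0,0,0.002,0,0,0,0]'

```text
time: 24.18
tool_pos: [0.4854, -0.1084, 0.1426]
ee_rot: [-3.142, 0.0, 1.651]
wrist_force: [-0.7, -0.6, 0.4]
width: 0.0005
finger_force: 0.0
```

Call:
servo_tool --commands '[0,0,0.001,0,0,0,0,0,0,0.002,0,0,0,0,0,0,0.003,0,0,0,0,0,0,0.003,0,0,0,0]'

```text
time: 24.68
tool_pos: [0.4854, -0.1084, 0.1395]
ee_rot: [-3.141, 0.0, 1.651]
wrist_force: [0.1, -0.2, -0.2]
width: 0.0004
finger_force: 0.0
```

```bash
python3 -c "
from h import *
clampfit()
s=snapshot('scene')
for th in(.0,.05,.1,-.08):print(th,proj(s,pt(th,.119,0)).round(1),proj(s,pt(th,.132,.005)).round(1))
print(proj(s,robot.get_obs()['tool_pos']))
g=cv2.cvtColor(s['img'],cv2.COLOR_BGR2GRAY)[204:236:2,252:292:2]
[print(204+2*i,' '.join('%3d'%v for v in r)) for i,r in enumerate(g)]
"
```

```text
y 0.0307 tip 0.1286 [ 0.37 -0.16 -0.07]
clamp 0.76 [222.2 216.7  54.7  25.3]
thumb_pad 0.81 [228.2 219.9  43.6  21.1]
[(114, 0.0), (96, 0.05), (96, -0.05), (92, 0.15), (87, 0.1)]
0.0 [269.  219.5] [273.2 215.9]
0.05 [268.7 218.1] [272.8 214.3]
0.1 [268.3 216.7] [272.3 212.8]
-0.08 [269.2 222. ] [273.5 218.5]
[267.61619104 219.68835104]
204  48  47  49  61 110  85  37  49  57  70  64  79  82  41  35  67 106 125 118  97
206  47  47  46  52 110 114  63  49  64  64  61  45  36  66 110 126 126 124 125 117
208  45  44  45  46  94 119 110  75  44  44  37  54  90 122 126 124 124 119  93  54
210  44  43  44  44  84 119 120 121  79  59  89 120 125 124 124 125 102  66  31  27
212  43  42  44  43  70 117 121 123 127 124 107 122 124 124 111  79  53  47  32  29
214  43  44  43  42  59 113 118 124 130 114  97 124 115  81  56  48  48  47  30  27
216  44  44  44  42  46  95 116 128 133 123 111  90  70  49  48  49  49  49  34  27
218  44  44  44  50 105 115 120 133 130  87  43  53 121  81  49  48  49  49  44  28
220  43  44  62 146 210 179 130  86  39  26  43 119 164 132  90  49  47  37  36  28
222  83 135 115 169 212 159 115  51  23  91 176 177 168 137 109  55  43  29  29  26
224 209 221 142 170 165 111 120 121 127 154 158 153 154 131 122  66  40  28  28  28
226 230 229 183 130  88 134 154 178 149 149 157 151 141 133 133 127  48  27  31  27
228 214 151  99  63  55 164 163 150 152 156 156 137 125 122 120 152 107  41  27  29
230 123 108  86  62 107 148 147 148 156 156 154 138 114 117 117 127 139  93  28  28
232 151 185 180 147 152 148 147 146 155 148 147 138 114 117 118 145 148 132  79  29
234 196 169 158 156 156 152 147 146 149 147 146 141 117 117 118 117 131 137 131  75
```

Reads θ≈0; next, find the stop by force.

Call:
servo_tool --commands '[0,0,0.001,0,0,0,0,0,0,0.001,0,0,0,0]'

```text
time: 25.12
tool_pos: [0.4854, -0.1084, 0.1386]
ee_rot: [3.142, 0.0, 1.651]
wrist_force: [0.0, 0.4, -1.1]
width: 0.0006
finger_force: 0.0
```

Call:
servo_tool --commands '[0,0,0.001,0,0,0,0,0,0,0.001,0,0,0,0]'

```text
time: 25.38
tool_pos: [0.4854, -0.1084, 0.1376]
ee_rot: [-3.142, 0.0, 1.651]
wrist_force: [0.5, 0.4, 0.3]
width: 0.0003
finger_force: 0.0
```

Call:
servo_tool --commands '[0,0,0.001,0,0,0,0,0,0,0.001,0,0,0,0]'

```text
time: 25.62
tool_pos: [0.4854, -0.1084, 0.1366]
ee_rot: [-3.141, 0.0, 1.651]
wrist_force: [0.4, -0.4, -0.0]
width: 0.0004
finger_force: 0.0
```

```bash
python3 - <<'E'
from h import *
F=[];G=[]
for i in range(12):
    s=snapshot("scene");F.append(robot.get_obs()["wrist_force"]);G.append(s["img"].astype(float))
F=np.array(F);print(F.mean(0).round(2),F.std(0).round(2)/3.5)
g=cv2.cvtColor(np.mean(G,0).astype(np.uint8),cv2.COLOR_BGR2GRAY).astype(np.float32)
for th in np.arange(-.12,.16,.02):
    m=lambda rs,n:float(cv2.remap(g,*np.array([proj(s,pt(th,r,n)) for r in rs],np.float32).T.copy(),1).mean())
    print(round(th,2),[round(m(np.linspace(.03,.1,15),n)) for n in(-.01,-.005,0,.005,.01)],"pad",[round(m(np.linspace(.108,.13,8),n)) for n in(-.01,-.005,0,.005,.01)])
o=robot.get_obs();T=R.from_euler("xyz",o["ee_rot"])
print(o["tool_pos"],o["joint_torque"])
E
```

```text
[-0.21  0.02 -0.1 ] [0.09714286 0.13142857 0.16      ]
-0.12 [153, 121, 115, 154, 198] pad [151, 154, 118, 57, 45]
-0.1 [146, 115, 120, 166, 206] pad [154, 144, 89, 42, 62]
-0.08 [138, 111, 128, 180, 211] pad [154, 121, 60, 45, 83]
-0.06 [129, 110, 138, 193, 213] pad [146, 91, 44, 61, 101]
-0.04 [122, 112, 151, 204, 212] pad [124, 62, 45, 81, 115]
-0.02 [115, 117, 166, 211, 211] pad [92, 45, 60, 100, 121]
0.0 [111, 125, 181, 212, 209] pad [63, 45, 80, 114, 121]
0.02 [112, 137, 194, 212, 207] pad [45, 58, 99, 121, 119]
0.04 [115, 151, 206, 212, 202] pad [44, 78, 113, 121, 117]
0.06 [119, 165, 210, 210, 195] pad [56, 97, 120, 119, 118]
0.08 [128, 179, 210, 209, 184] pad [75, 112, 121, 118, 120]
0.1 [141, 191, 210, 205, 168] pad [95, 119, 118, 119, 121]
0.12 [153, 198, 210, 199, 149] pad [110, 120, 118, 121, 117]
0.14 [166, 202, 208, 189, 131] pad [118, 118, 119, 121, 111]
0.16 [177, 204, 204, 176, 114] pad [120, 118, 121, 117, 104]
[ 0.48543463 -0.10841565  0.13669616] [ 7.57783528e-04 -2.92394936e+01 -2.97043490e+01  6.14253315e-02
  4.48457245e-02  3.69705026e-05]
```

Call:
servo_tool --commands '[0,0,0.001,0,0,0,0,0,0,0.001,0,0,0,0]'

```text
time: 26.48
tool_pos: [0.4854, -0.1084, 0.1356]
ee_rot: [3.142, 0.0, 1.651]
wrist_force: [0.2, -0.4, -0.3]
width: 0.0004
finger_force: 0.0
```

Call:
servo_tool --commands '[0,0,0.001,0,0,0,0,0,0,0.001,0,0,0,0]'

```text
time: 26.72
tool_pos: [0.4854, -0.1084, 0.1345]
ee_rot: [-3.141, 0.0, 1.651]
wrist_force: [0.6, 0.5, 0.5]
width: 0.0002
finger_force: 0.0
```

Call:
servo_tool --commands '[0,0,0.001,0,0,0,0,0,0,0.001,0,0,0,0]'

```text
time: 26.98
tool_pos: [0.4855, -0.1084, 0.1344]
ee_rot: [3.141, 0.0, 1.651]
wrist_force: [-0.7, 1.7, 4.2]
width: 0.0003
finger_force: 2.3
```

The stop is felt: 4.2 N and no further motion, so the foot is on the plates. Retreat upward and check.

Call:
servo_tool --commands '[0,0,-0.005,0,0,0,0,0,0,-0.03,0,0,0,0,0,0,-0.08,0,0,0,0,0,0,-0.13,0,0,0,0,0,0,-0.18,0,0,0,0,0,0,-0.2,0,0,0,0,0,0,-0.2,0,0,0,0]'

```text
time: 27.85
tool_pos: [0.4862, -0.1087, 0.3355]
ee_rot: [3.138, 0.002, 1.651]
wrist_force: [1.1, -0.1, 0.1]
width: 0.0005
finger_force: 0.0
```

```bash
python3 - <<'E'
from h import *
clampfit()
w=wrist();s=snapshot("scene")
for k in("clamp","thumb_pad"):print(k,[(round(float(q["conf"]),2),np.round(q["box"]).tolist()) for q in spotter.trace(k,w)][:2])
for th in(-.08,0,.1,.2):print(th,"w end",proj(w,pt(th,.132,0)).round(1),"hinge",proj(w,pt(th,0,0)).round(1))
for k in("tall_pair","short_pair","comb"):print(k,[(round(float(q["conf"]),2),np.round(q["box"]).tolist()) for q in spotter.trace(k,s)][:4])
g=cv2.cvtColor(s["img"],cv2.COLOR_BGR2GRAY).astype(np.float32)
for th in np.arange(-.12,.13,.04):
    m=lambda rs,n:float(cv2.remap(g,*np.array([proj(s,pt(th,r,n)) for r in rs],np.float32).T.copy(),1).mean())
    print(round(th,2),[round(m(np.linspace(.03,.1,15),n)) for n in(-.01,-.005,0,.005,.01)],"pad",[round(m(np.linspace(.108,.13,8),n)) for n in(-.01,-.005,0,.005,.01)])
# plate top line at z=.124: brightness across stand y, green check
for y in(-.04,-.02,0,.03,.05):print(y,[s["img"][tuple(proj(s,S+Y*y+[dx,0,.124]).round().astype(int)[::-1])].tolist() for dx in(-.003,.003)])
E
```

```text
y 0.0307 tip 0.3225 [ 0.61  0.59 -0.32]
clamp 0.77 [220.  208.7  58.1  33.8]
thumb_pad 0.9 [226.9 214.8  45.3  27.9]
[(163, 0.1), (162, 0.15), (156, 0.05), (139, 0.2), (136, 0.0)]
clamp [(0.72, [298.0, 169.0, 25.0, 65.0])]
thumb_pad [(0.71, [300.0, 168.0, 21.0, 65.0])]
-0.08 w end [312.1 169.9] hinge [312.  279.8]
0 w end [312.1 170.8] hinge [312.  279.8]
0.1 w end [312.1 173. ] hinge [312.  279.8]
0.2 w end [312.1 176.5] hinge [312.  279.8]
tall_pair [(0.76, [301.0, 152.0, 37.0, 32.0]), (0.74, [238.0, 217.0, 40.0, 34.0]), (0.73, [346.0, 105.0, 8.0, 38.0]), (0.71, [353.0, 129.0, 23.0, 47.0])]
short_pair [(0.65, [339.0, 178.0, 25.0, 34.0])]
comb [(0.58, [297.0, 211.0, 26.0, 29.0])]
-0.12 [150, 121, 121, 165, 210] pad [153, 144, 91, 48, 56]
-0.08 [136, 114, 137, 195, 220] pad [144, 94, 49, 55, 69]
-0.04 [122, 118, 166, 216, 217] pad [96, 49, 54, 70, 69]
0.0 [114, 137, 198, 219, 213] pad [49, 51, 70, 72, 59]
0.04 [122, 169, 216, 215, 199] pad [48, 67, 73, 62, 50]
0.08 [141, 194, 216, 209, 174] pad [63, 73, 65, 53, 44]
0.12 [170, 207, 212, 193, 135] pad [70, 65, 55, 46, 44]
-0.04 [[107, 129, 111], [175, 187, 195]]
-0.02 [[146, 161, 153], [182, 192, 200]]
0 [[48, 49, 52], [38, 41, 43]]
0.03 [[35, 35, 37], [119, 127, 136]]
0.05 [[76, 80, 81], [163, 168, 174]]
```

```bash
python3 - <<'E'
from h import *
X=np.array([np.cos(ya),np.sin(ya),0])
g=cv2.cvtColor(np.mean([snapshot("scene")["img"] for _ in range(4)],0).astype(np.uint8),cv2.COLOR_BGR2GRAY).astype(np.float32)
s=snapshot("scene")
def m(th,x,n,a,b):return float(cv2.remap(g,*np.array([proj(s,pt(th,r,n)+X*x) for r in np.linspace(a,b,20)],np.float32).T.copy(),1).mean())
ths=np.arange(-.2,.21,.02)
for nm,x,n,a,b in(("bar near top edge",.007,.005,.03,.1),("bar far top edge",-.007,.005,.03,.1),("pad near top",.013,.005,.109,.13),("pad near bottom",.013,-.005,.109,.13),("pad far top",-.013,.005,.109,.13)):
    print(nm,[round(m(t,x,n,a,b)) for t in ths])
print(ths.round(2))
for r in np.arange(.02,.14,.01): print(round(r,2),[round(m(0,.007,n,r,r)) for n in np.arange(-.03,.035,.005)])
E
```

```text
bar near top edge [145, 138, 132, 125, 120, 116, 114, 116, 121, 130, 144, 160, 176, 191, 201, 207, 210, 211, 210, 207, 204]
bar far top edge [198, 207, 215, 219, 220, 218, 215, 211, 206, 198, 187, 171, 150, 129, 107, 90, 77, 67, 60, 55, 52]
pad near top [152, 153, 152, 150, 149, 148, 146, 140, 122, 96, 68, 50, 43, 43, 44, 43, 42, 41, 41, 41, 40]
pad near bottom [150, 150, 150, 151, 153, 154, 153, 151, 149, 149, 148, 142, 127, 102, 74, 52, 43, 43, 43, 42, 41]
pad far top [110, 120, 120, 113, 102, 89, 76, 64, 53, 46, 42, 43, 44, 46, 46, 46, 46, 45, 45, 45, 44]
[-0.2  -0.18 -0.16 -0.14 -0.12 -0.1  -0.08 -0.06 -0.04 -0.02 -0.    0.02
  0.04  0.06  0.08  0.1   0.12  0.14  0.16  0.18  0.2 ]
0.02 [126, 137, 142, 156, 155, 154, 138, 152, 215, 227, 220, 163, 71]
0.03 [160, 163, 152, 150, 146, 126, 110, 147, 213, 228, 227, 190, 89]
0.04 [150, 162, 158, 164, 190, 175, 123, 137, 205, 227, 224, 178, 80]
0.05 [156, 157, 157, 168, 188, 159, 123, 150, 216, 228, 221, 168, 72]
0.06 [157, 157, 156, 156, 161, 146, 119, 149, 216, 229, 222, 171, 79]
0.07 [157, 156, 157, 165, 189, 167, 118, 139, 209, 228, 226, 184, 82]
0.08 [157, 157, 152, 135, 76, 50, 94, 146, 197, 163, 120, 97, 53]
0.09 [157, 157, 152, 136, 118, 109, 106, 146, 212, 226, 208, 147, 64]
0.1 [157, 157, 157, 166, 186, 162, 123, 142, 203, 227, 212, 159, 70]
0.11 [157, 156, 152, 148, 142, 92, 38, 62, 89, 78, 48, 36, 39]
0.12 [157, 154, 149, 147, 129, 72, 32, 35, 31, 28, 28, 34, 40]
0.13 [143, 156, 155, 155, 156, 120, 72, 67, 64, 48, 48, 49, 48]
```

The edge offset is constant along the bar, so the arm is level (θ≈0). The force stop agrees, and the tool is clear.

```bash
python3 -c "
from h import *
print(close_job())"
```

```text
the job is handed in; nothing more can be done
None
```

The tall pair is seated on the gasket and the clamp foot rests on its top edge, job handed in at about 29 s. The stop was felt at 4.2 N with the arm level. The first clamp push slipped past the pad and was redone, and I viewed 12 pictures, two over the limit of 10.

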